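Load the shaker and wind its timer

TASK

Put the blue vial rack on the shaker's rear platform, lowering it gently so that it stands flat inside the four steel corner lips, and let go of it. Then wind the timer knob clockwise until its pointer is past the red top mark, turn it back down until the pointer lines up with the green rider, and let go. Leave the green rider where it is and do not knock the bottles or the beaker about.

Things in the scene. Friction and masses are not known exactly. Their poses are not given: they have to be found in the camera images.
- rack: Blue rack full of small capped vials, 62 mm (its x) by 176 mm (y) by 39 mm high, loose, 0.2 to 0.3 kg. Origin at the centre of its underside. Grasp it at the middle across its 62 mm width, from above: its long sides are the edges of two plates, 0 to 6 mm and 20 to 24 mm above its underside; the caps reach 39 mm. Either end may go either way round on the platform.
- rack_centre (a point): Centre of the vial rack, half-way up (19.5 mm above its underside); x across the 62 mm width, y along the 176 mm length, z up.
- platform_centre (a point): Centre of the top of the black mat on the shaker's rear platform, 62 mm above the worktop; axes as the shaker's: y along the platform's length, z up. Four steel corner lips, 12 mm higher than the mat, leave 82 mm (x) by 194 mm (y) for the rack; the middle 150 mm of both long sides are open, so fingers can go down there.
- timer (a joint): Angle of the timer knob in rad. It grows as the knob is turned clockwise seen from above; 0 is the zero mark, where the pointer looks along the shaker's +y; 2.4 is the red top mark (the last of 13 marks, 0.2 rad apart; red on dial and rim); the stop is at 2.75. It turns stiffly (about 0.08 N m) and stays where it is left.
- knob_grip (a point): Point on the timer knob's vertical axis at the height to grip, 99 mm above the worktop. The black bar handle is 15 mm thick, 68 mm long and reaches from 81 to 111 mm above the worktop, on a round skirt 74 mm wide whose top is at 83 mm. Axes turn with the knob: y along the bar towards the pointer, x across its 15 mm thickness, z up.
- pointer_tip (a point): Point 50 mm from the knob's axis in the direction of the orange pointer; it turns with the knob.
- rider (a joint): Angle of the green rider in rad, in the same sense and from the same zero as the timer knob: the knob is set when its angle equals this one. The rider sits stiffly on the black rim of the dial; do not move it.
- rider_tip (a point): Point 50 mm from the knob's axis in the direction of the green rider (an 11 mm block at 57 to 68 mm from the axis, 80 mm above the worktop at its top). The pointer tip must come to stand over this point.
- amber_bottle: Bystander: amber bottle with black cap, 60 mm diameter, 122 mm high. Origin at its underside.
- blue_cap_bottle: Bystander: small clear bottle with blue cap, 56 mm diameter, 108 mm high. Origin at its underside.
- wash_bottle: Bystander: white wash bottle with red spout, 67 mm diameter, 215 mm high. Origin at the level of its underside, 20 mm off the bottle's own axis.
- beaker: Bystander: small beaker, 45 mm diameter, 56 mm high. Origin at its underside.
- shaker: Fixed grey and white bench shaker, 290 mm (x) by 250 mm (y), its place and yaw vary. Origin at the centre of its underside; x points to the back (away from the robot), y to the left. The rear platform carries the load; the white console with the timer dial is in front, 70 mm high, its rear edge at the origin (82 mm in front of the platform's centre).

How it is judged:
By the outcome, as a careful person would: the job done as asked, in the order asked, and still so for the second after the job is handed in, with the robot touching nothing.
It also fails if it takes over 72 s, if anything falls off the work surface, if the arm or the gripper's body presses on something with over 40 N, if the wrist force passes 120 N, or if a joint passes its speed limit or range.

ROBOT

A 7-joint arm with a two-finger parallel gripper is mounted at the origin on a cart in front of the work surface, level with it; the furniture and walls round the work are solid. World frame = base frame: x ahead of the robot, y to its left, z up, the work surface at z = 0. Lengths are in m, angles in rad, forces in N, time in s.
With the tool pointing down it reaches from about 0.425 to 0.8 m from the base axis. Payload 8.3 kg.
Tool frame: the origin (TCP) lies midway between the tips of the shut fingers; the grasp point (between the pads) lies 19 mm behind it; z points along the fingers, x is the direction in which the jaws open and shut, and the axes are right-handed (so a half turn about z gives the same grasp; the last joint's range is limited). The gripper opens to 85 mm and grips with 20 to 120 N. Pads are 22 mm wide; open, the fingers measure 114 mm over their backs; the gripper's body (76 mm by 85 mm) begins 54 mm behind the grasp point. The pads swing forward as they close: fully open they stand 13 mm farther back than shut.
Start: joints at [-1.289, 0.383, 0.016, 1.37, -0.006, 1.388, -0.046], TCP at [0.211, 0.588, 0.231] pointing down, gripper open.
Joint ranges: [-2.95, 2.95], [-0.25, 2.06], [-1.52, 1.56], [0.18, 2.33], [-1.44, 4.58], [0.02, 2.06], [-3.01, 3.01]. Speed limits (rad/s): [2.39, 2.39, 3.01, 3.01, 3.14, 3.14, 3.14].

INTERFACE

Orientations are given as [roll, pitch, yaw] about the fixed x, y, z axes, in that order (R = Rz(yaw) Ry(pitch) Rx(roll)).
In Python, from rig import arm gives the robot as it stands.
- The arm moves only by the shell command python3 -m handwheel 'ROWS' [FORCE]. ROWS is JSON, a list that holds one entry, the list of rows, each a list of 5 numbers: the closure, from -1 (fully open) to 1 (shut), so that 0 is half open, then the shift along the tool's x, y, z in cm, then the turn about the tool's z in rad. In form: [[[gripper, dx, dy, dz, spin], ...]]. A call has exactly 10 rows; each row shifts and turns the commanded pose from where the row before left it, along the tool's axes as they then stand; what a row does not reach is not made up. A row lasts 1/12 s, in which the tool goes at most 41.7 mm and 7.16 degrees, less where a joint would pass 70% of its speed; a pose out of reach is approached as far as the arm can. A call is refused whole if a number of a shift passes 4.17 or a number of a turn 0.125, either way. A call with a gripper value outside its range is refused whole. The fingers move at their own pace and stop on an object; FORCE is the grip in N (left out, the last holds). Time passes only in rows, so rows that do not move let the fingers close, or fill a call up. It gives the time, the measured TCP pose, the force and the opening at its end, in the units of the state.
- arm.state(): the state, without advancing time (a new reading comes with each control period).
- arm.snapshot(name): name is "scene" or "top" or "wrist"; returns the picture (420x560x3 uint8, red, green, blue); there is no depth.
- arm.camera_info(name): a dict with "camera_matrix" (3x3 intrinsics, pixels), "rvec" (rotation vector, rad) and "tvec" (3), from world to camera coordinates, as OpenCV has them; the wrist camera has in their place "T_tool_cam" (4x4, takes a point from camera to tool coordinates, whose origin is the TCP and whose axes are the tool frame's). Camera axes: x right, y down, z forward; pixel columns grow to the right and rows downward; lengths in m; the calibration is good to about 2 mm. The wrist camera is an equidistant fisheye: a pixel r from the principal point sees the ray r / f radians off the axis. A picture is of the moment at which its call begins: read the wrist's pose just before it. camera_info takes no time and is no camera call.
- arm.hand_in(): hands the job in, once; it reports no verdict.
The state is a dict: "time_s": time; "joint_positions": joint angles; "dq": joint speeds; "joint_torque": joint torques, N m; "tool_pos": TCP position; "tcp_rot": TCP orientation; "wrist_force": force on the tool from outside, world axes, zero at the start; "torque": the same for the moment, N m; "grip_width": opening from 0.0 (shut) to 1.0 (fully open).
Only numpy, scipy, OpenCV 4.12 (cv2) and the standard library are available. Lean on these libraries where they do the work, as an engineer would, in place of code of your own. Each camera call takes 0.05 s, during which the arm holds its last target.

## Working session

There is one attempt and no reset: what is moved stays moved. The work goes in short steps, Python scripts to look and compute and a shell command to move; the robot and the scene stay as the last step left them, time stands still between calls to the robot, and variables do not carry over. Pictures are saved under pics/ and viewed, and the job is handed in when it is done.

```bash
ls; mkdir -p pics; cat > h.py <<'E'
import cv2,numpy as np
from rig import arm
def save(n,f):
    im=arm.snapshot(n); cv2.imwrite('pics/'+f,im[:,:,::-1]); return im
E
python3 - <<'E'
from h import *
s=arm.state(); print({k:np.round(v,3) for k,v in s.items()})
for n in ['scene','top','wrist']:
    save(n,n+'0.png')
    print(n,arm.camera_info(n))
E
```

```text
pics
{'time_s': np.float64(0.0), 'joint_positions': array([-1.289,  0.384,  0.016,  1.371, -0.006,  1.388, -0.046]), 'dq': array([-0.   , -0.   , -0.001, -0.   ,  0.001, -0.002,  0.   ]), 'joint_torque': array([-0.0000e+00, -6.2760e+01,  8.4400e-01, -3.7181e+01,  1.7000e-02,
        1.4000e-02,  0.0000e+00]), 'tool_pos': array([0.211, 0.588, 0.23 ]), 'tcp_rot': array([3.142e+00, 2.000e-03, 1.226e+00]), 'wrist_force': array([-0.008,  0.652,  1.28 ]), 'torque': array([ 0.003,  0.044, -0.043]), 'grip_width': np.float64(1.004)}
scene {'camera_matrix': array([[426.83947661,   0.        , 273.40860641],
       [  0.        , 426.83947661, 214.74095428],
       [  0.        ,   0.        ,   1.        ]]), 'rvec': array([ 1.92189999, -0.46910492,  0.28417083]), 'tvec': array([-0.40035582,  0.19582333,  1.37117739])}
top {'camera_matrix': array([[532.28765029,   0.        , 286.35006436],
       [  0.        , 532.28765029, 218.25809963],
       [  0.        ,   0.        ,   1.        ]]), 'rvec': array([ 1.5212504 , -2.18220734,  0.73385192]), 'tvec': array([0.24127474, 0.39241898, 1.62695681])}
wrist {'camera_matrix': array([[325.1922621 ,   0.        , 284.47816938],
       [  0.        , 325.1922621 , 207.85423234],
       [  0.        ,   0.        ,   1.        ]]), 'T_tool_cam': array([[ 9.99999944e-01,  3.26115625e-04, -7.40228749e-05,
        -1.32719948e-03],
       [-2.89044020e-04,  9.54217514e-01,  2.99113443e-01,
        -7.61166851e-02],
       [ 1.68179491e-04, -2.99113405e-01,  9.54217555e-01,
        -1.42400931e-01],
       [ 0.00000000e+00,  0.00000000e+00,  0.00000000e+00,
         1.00000000e+00]])}
```

View pics/scene0.png

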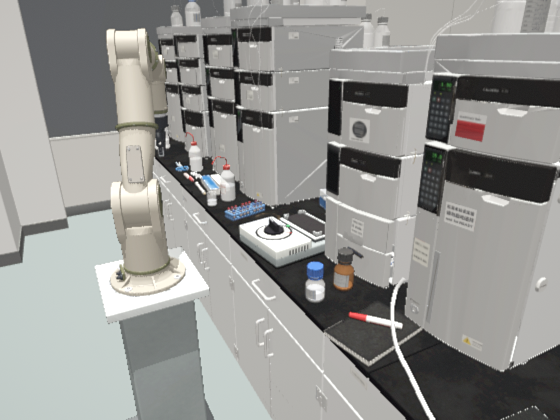

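View pics/top0.png

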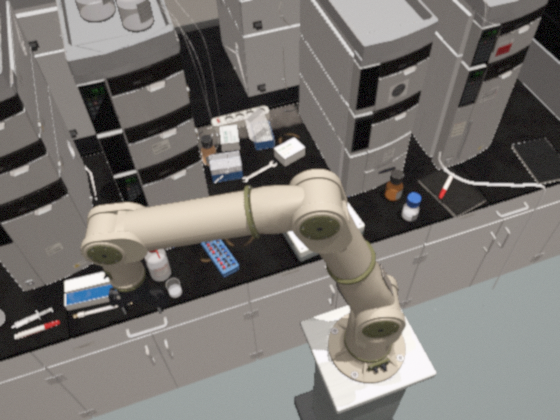

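View pics/wrist0.png

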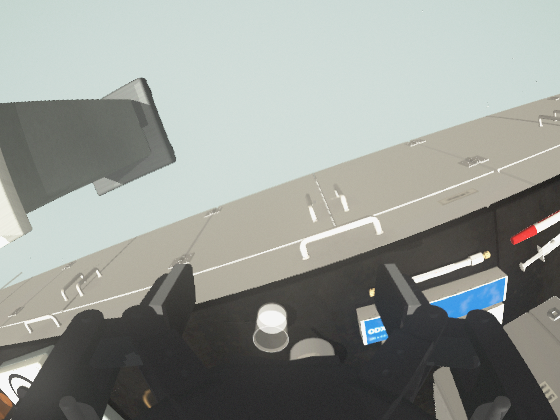

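```bash
cat >> h.py <<'E'
def cam(n):
    c=arm.camera_info(n); return c['camera_matrix'],c['rvec'],c['tvec']
def proj(n,P):
    K,r,t=cam(n); return cv2.projectPoints(np.array(P,float).reshape(-1,3),r,t,K,None)[0].reshape(-1,2)
def ray(n,uv,z):
    K,r,t=cam(n); R=cv2.Rodrigues(r)[0]
    o=-R.T@t; d=R.T@np.linalg.solve(K,[uv[0],uv[1],1]); return o+d*(z-o[2])/d[2]
def crop(f,x0,y0,x1,y1,s,out):
    im=cv2.imread('pics/'+f)[y0:y1,x0:x1]; cv2.imwrite('pics/'+out,cv2.resize(im,None,fx=s,fy=s,interpolation=cv2.INTER_CUBIC))
E
python3 - <<'E'
from h import *
crop('scene0.png',180,150,380,310,4,'s0c.png')
crop('top0.png',130,180,430,310,2.66,'t0c.png')
E
```

```text
(no output)
```

View pics/s0c.png

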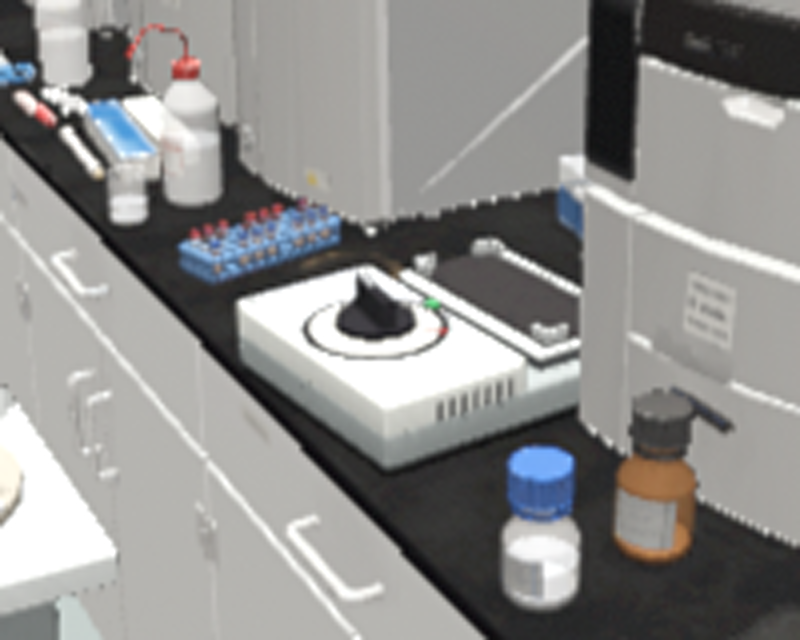

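View pics/t0c.png

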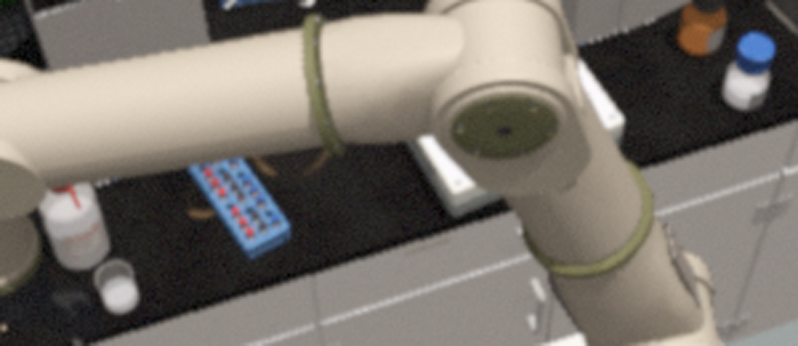

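```bash
python3 - <<'E'
from h import *
T=lambda x,y:(130+x/2.66,180+y/2.66)
S=lambda x,y:(180+x/4,150+y/4)
print('rack near corners bottom (top cam)',ray('top',T(254,255),0),ray('top',T(290,238),0.0), 'left edge',ray('top',T(190,172),.024),ray('top',T(250,243),.024),ray('top',T(290,222),.024))
print('scene rack: nearleft, near right?',ray('scene',S(183,262),0),ray('scene',S(210,280),0),ray('scene',S(340,243),0.0))
print('shaker console front corners scene',ray('scene',S(240,350),0),ray('scene',S(390,470),0),ray('scene',S(240,300),.07),ray('scene',S(392,407),.07),ray('scene',S(528,352),.07))
print('knob',ray('scene',S(375,325),.083))
print('top console near left corner',ray('top',T(455,215),0), ray('top',T(622,125),.07))
print('beaker',ray('scene',S(128,218),0),ray('top',T(120,305),0))
print('wash',ray('scene',S(192,200),0),ray('top',T(85,262),0))
print('blue',ray('scene',S(540,600),0),'amb',ray('scene',S(655,552),0))
E
```

```text
rack near corners bottom (top cam) [0.39258121 0.33140123 0.        ] [0.40088249 0.28141215 0.        ] left edge [0.52766085 0.37640455 0.024     ] [0.39615942 0.33300947 0.024     ] [0.40850294 0.27702803 0.024     ]
scene rack: nearleft, near right? [ 3.95602589e-01  3.48506140e-01 -1.11022302e-16] [0.40294313 0.2890913  0.        ] [0.56491359 0.31430211 0.        ]
shaker console front corners scene [0.36595351 0.11873203 0.        ] [ 0.38696057 -0.15171219  0.        ] [0.35346921 0.07946503 0.07      ] [ 0.37914371 -0.17293064  0.07      ] [ 0.5253782  -0.13986025  0.07      ]
knob [ 0.42432842 -0.05367007  0.083     ]
top console near left corner [0.36003189 0.07222848 0.        ] [ 0.37114885 -0.16086983  0.07      ]
beaker [3.86935820e-01 5.01400793e-01 1.11022302e-16] [0.38105186 0.50637078 0.        ]
wash [0.47168393 0.51950384 0.        ] [ 4.57125742e-01  5.34157219e-01 -2.22044605e-16]
blue [ 0.39632741 -0.36946636  0.        ] amb [ 0.50539547 -0.35663472  0.        ]
```

```bash
cat >> h.py <<'E'
def plan(x,y,z,yaw):
    s=arm.state(); p=s['tool_pos']; w=s['tcp_rot'][2]
    d=np.array([x,y,z])-p; tx=np.array([np.cos(w),np.sin(w),0]); ty=np.array([np.sin(w),-np.cos(w),0])
    sp=-((yaw-w+np.pi)%(2*np.pi)-np.pi)
    print('cm tool dx %.2f dy %.2f dz %.2f spin %.3f'%(100*d@tx,100*d@ty,-100*d[2],sp),'rot',np.round(s['tcp_rot'],3),'t',round(float(s['time_s']),2),'q7',round(float(s['joint_positions'][6]),2))
def wproj(P):
    # world points -> wrist pixels at the current pose
    s=arm.state(); return wproj_at(P,s['tool_pos'],s['tcp_rot'])
def Rrpy(r):
    from scipy.spatial.transform import Rotation as Ro
    return Ro.from_euler('xyz',r).as_matrix()
def wproj_at(P,p,r):
    c=arm.camera_info('wrist'); T=c['T_tool_cam']; K=c['camera_matrix']; R=Rrpy(r)
    P=np.array(P,float).reshape(-1,3); q=(P-p)@R; q=(q-T[:3,3])@T[:3,:3]
    rr=np.hypot(q[:,0],q[:,1]); th=np.arctan2(rr,q[:,2]); k=K[0,0]*th/rr
    return np.c_[K[0,2]+k*q[:,0],K[1,2]+k*q[:,1]]
def wray_at(uv,z,p,r):
    c=arm.camera_info('wrist'); T=c['T_tool_cam']; K=c['camera_matrix']; R=Rrpy(r)
    d=(np.array(uv,float)-K[:2,2])/K[0,0]; th=np.hypot(*d); v=np.array([*(d/th*np.sin(th)),np.cos(th)])
    v=R@(T[:3,:3]@v); o=R@T[:3,3]+p; return o+v*(z-o[2])/v[2]
def wsnap(f):
    import json
    s=arm.state(); save('wrist',f)
    json.dump([list(map(float,s['tool_pos'])),list(map(float,s['tcp_rot']))],open('pics/'+f+'.json','w'))
def wpose(f):
    import json
    return [np.array(a) for a in json.load(open('pics/'+f+'.json'))]
E
python3 -m handwheel '[[[-1,-1.6,3.4,-0.3,0],[-1,-1.6,3.4,-0.3,0],[-1,-1.6,3.4,-0.3,0],[-1,-1.6,3.4,-0.3,0],[-1,-1.6,3.4,-0.3,0],[-1,-1.6,3.4,-0.3,0],[-1,-1.6,3.4,-0.3,0],[-1,-1.6,3.4,-0.3,0],[-1,-1.6,3.0,-0.3,0],[-1,-1.2,2.0,-0.3,0]]]'
python3 - <<'E'
from h import *
plan(.475,.325,.26,1.89)
wsnap('w1.png'); save('top','t1.png')
E
```

```text
time_s: 0.98
tool_pos: [0.4641, 0.3289, 0.2613]
tcp_rot: [3.141, 0.001, 1.222]
wrist_force: [0.6, 0.7, 0.2]
grip_width: 1.0
cm tool dx 0.01 dy 1.16 dz 0.13 spin -0.668 rot [3.141e+00 1.000e-03 1.222e+00] t 0.98 q7 0.59
```

View pics/w1.png

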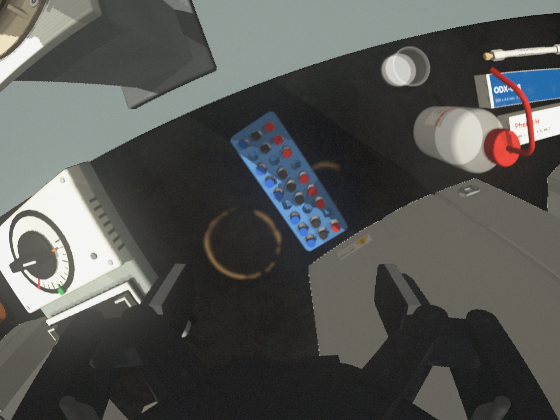

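View pics/t1.png

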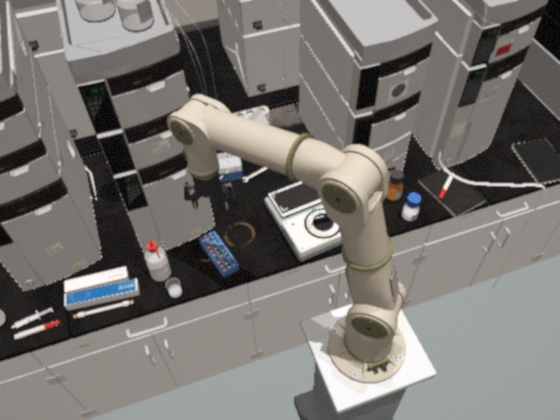

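```bash
python3 - <<'E'
from h import *
p,r=wpose('w1.png')
print('TCP in top',proj('top',[p,[p[0],p[1],0]]), 'wrist px below TCP',wproj_at([[p[0],p[1],0],[.475,.325,.02],[p[0],p[1],.0195]],p,r))
for n,uv,z in [('nl',(231,140),.024),('nr',(275,112),.024),('fl',(308,250),.024),('fr',(347,228),.024),('towercorner',(311,268),0),('tower2',(478,180),0),('beaker base',(398,72),0),('tri',(34,258),.083)]:
    print(n,np.round(wray_at(uv,z,p,r),4))
crop('top0.png',0,0,1,1,1,'x.png')
crop('t1.png',130,150,330,290,4,'t1c.png')
crop('w1.png',220,95,360,265,4,'w1c.png')
crop('w1.png',0,160,160,330,4,'w1k.png')
E
```

```text
TCP in top [[211.01268759 211.72464193]
 [220.45946086 258.91376118]] wrist px below TCP [[285.7849775  169.46869312]
 [285.90276696 181.92459684]
 [285.82850242 172.47502153]]
nl [0.4042 0.2821 0.024 ]
nr [0.3917 0.3418 0.024 ]
fl [0.5678 0.3216 0.024 ]
fr [0.5562 0.3778 0.024 ]
towercorner [0.6069 0.3148 0.    ]
tower2 [0.5667 0.5861 0.    ]
beaker base [0.3912 0.506  0.    ]
tri [ 0.4361 -0.0369  0.083 ]
```

View pics/t1c.png

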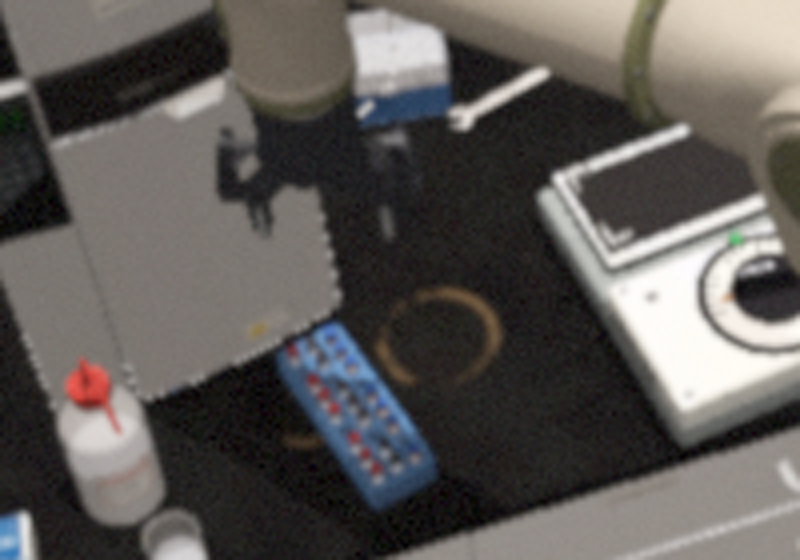

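View pics/w1c.png

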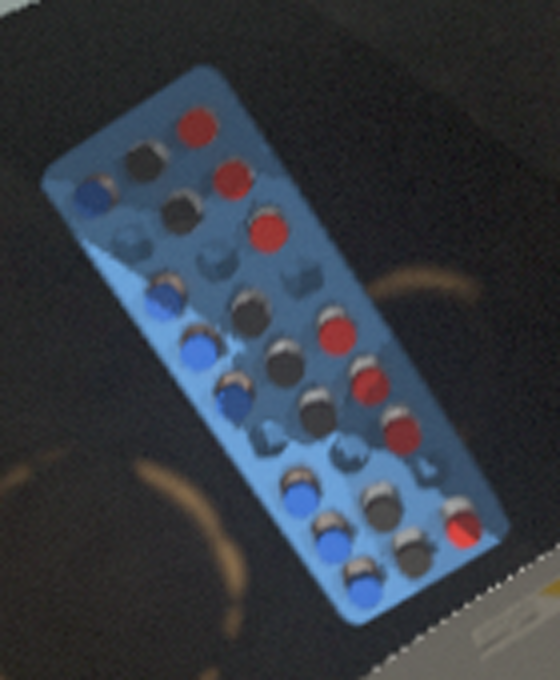

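View pics/w1k.png

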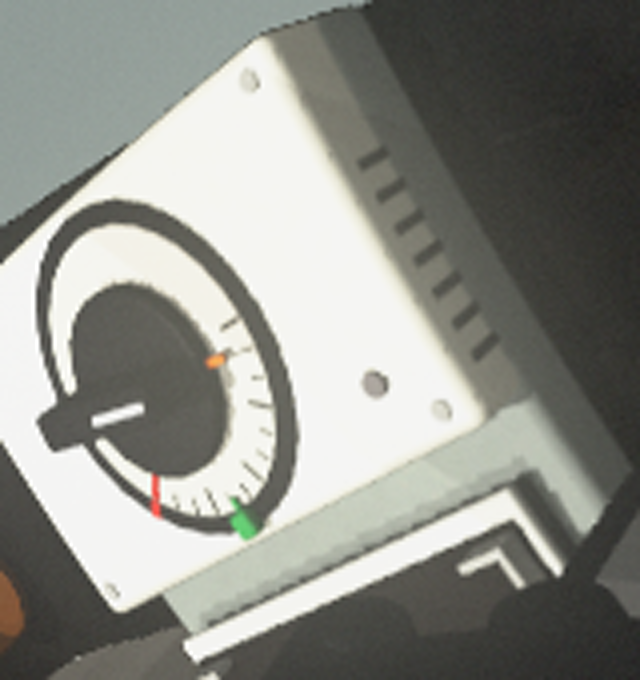

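```bash

python3 -m handwheel '[[[-1,0.75,1.43,0,0],[-1,0,0,0,-0.115],[-1,0,0,0,-0.115],[-1,0,0,0,-0.115],[-1,0,0,0,-0.115],[-1,0,0,2,-0.115],[-1,0,0,4,0],[-1,0,0,4,0],[-1,0,0,3,0],[-1,0,0,2,0]]]'
python3 - <<'E'
from h import *
plan(.48,.331,.1,1.797)
wsnap('w2.png'); print(arm.state()['tool_pos'])
p,r=wpose('w2.png')
c=np.array([.48,.331,0]); a=.226; ly=np.array([np.cos(a),np.sin(a),0]); lx=np.array([np.sin(a),-np.cos(a),0])
im=cv2.imread('pics/w2.png')
for z,col in ((.024,(0,255,0)),):
    P=[c+sx*.031*lx+sy*.088*ly+[0,0,z] for sx,sy in ((1,1),(1,-1),(-1,-1),(-1,1))]
    q=wproj_at(P,p,r); cv2.polylines(im,[q.astype(int)],True,col,1)
cv2.imwrite('pics/w2o.png',im)
E
```

```text
time_s: 1.92
tool_pos: [0.475, 0.3344, 0.1072]
tcp_rot: [-3.137, 0.002, 1.802]
wrist_force: [0.3, 1.0, -0.6]
grip_width: 0.999
cm tool dx -0.45 dy 0.41 dz 0.72 spin 0.005 rot [-3.137e+00  2.000e-03  1.802e+00] t 1.92 q7 1.18
[0.47363068 0.3334008  0.10400149]
```

View pics/w2o.png

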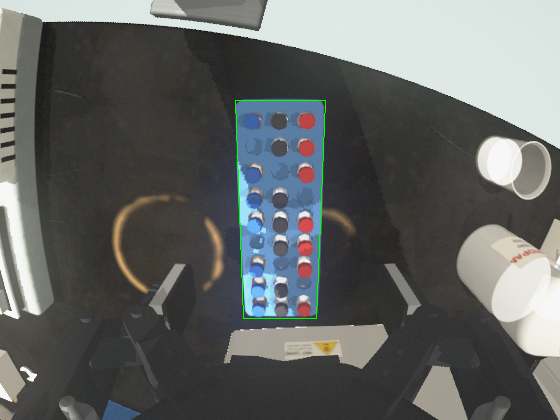

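```bash

python3 - <<'E'
from h import *
plan(.48,.331,.0,1.797); print(arm.state()['tool_pos'])
E
```

```text
cm tool dx -0.38 dy 0.56 dz 10.40 spin 0.005 rot [-3.132  0.004  1.802] t 1.97 q7 1.18
[0.47363068 0.3334008  0.10400149]
```

```bash

python3 -m handwheel '[[[-1,-0.38,0.5,1.5,0],[-1,0,0,2.0,0],[-1,0,0,2.0,0],[-1,0,0,1.5,0],[-1,0,0,1,0],[-1,0,0,0.8,0],[-1,0,0,0.4,0],[-1,0,0,0,0],[-1,0,0,0,0],[-1,0,0,0,0]]]' 
python3 - <<'E'
from h import *
plan(.48,.331,.0,1.797); wsnap('w3.png')
E
```

```text
time_s: 2.8
tool_pos: [0.4838, 0.3327, 0.0203]
tcp_rot: [3.14, -0.001, 1.801]
wrist_force: [-0.3, 0.4, 0.2]
grip_width: 1.003
cm tool dx -0.08 dy -0.41 dz 2.03 spin 0.004 rot [ 3.140e+00 -1.000e-03  1.801e+00] t 2.8 q7 1.2
```

View pics/w3.png

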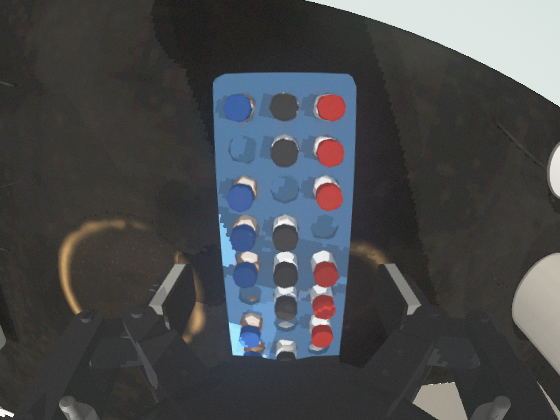

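```bash

python3 -m handwheel '[[[-1,-0.1,-0.4,0.4,0],[-1,0,0,0.5,0],[-1,0,0,0.5,0],[-1,0,0,0.4,0],[-1,0,0,0.2,0],[-1,0,0,0,0],[-1,0,0,0,0],[-0.2,0,0,0,0],[0,0,0,0,0],[0.1,0,0,0,0]]]' 35
python3 - <<'E'
from h import *
plan(.48,.331,.0,1.797); print(arm.state()['wrist_force'])
E
```

```text
time_s: 3.68
tool_pos: [0.4798, 0.3308, -0.0001]
tcp_rot: [3.141, -0.001, 1.801]
wrist_force: [-0.3, 0.0, 3.3]
grip_width: 0.712
cm tool dx 0.02 dy 0.02 dz -0.01 spin 0.004 rot [ 3.141e+00 -1.000e-03  1.801e+00] t 3.68 q7 1.2
[-2.97892893e-01  2.13541081e-03  3.32836385e+00]
```

```bash

python3 -m handwheel '[[[1,0,0,0,0],[1,0,0,0,0],[1,0,0,0,0],[1,0,0,-0.3,0],[1,0,0,-0.6,0],[1,0,0,-1.2,0],[1,0,0,-2,0],[1,0,0,-2,0],[1,0,0,-2,0],[1,0,0,-2,0]]]' 40
python3 - <<'E'
from h import *
s=arm.state();print(s['tool_pos'],s['wrist_force'],s['torque'],s['grip_width'])
wsnap('w4.png')
E
```

```text
time_s: 4.52
tool_pos: [0.4795, 0.3301, 0.102]
tcp_rot: [3.142, 0.0, 1.801]
wrist_force: [0.8, 0.2, -2.6]
grip_width: 0.712
[0.47953937 0.33008632 0.10200747] [ 0.8250106   0.22084571 -2.62808082] [-0.0294199  -0.04509819  0.002398  ] 0.7117796038807495
```

View pics/w4.png

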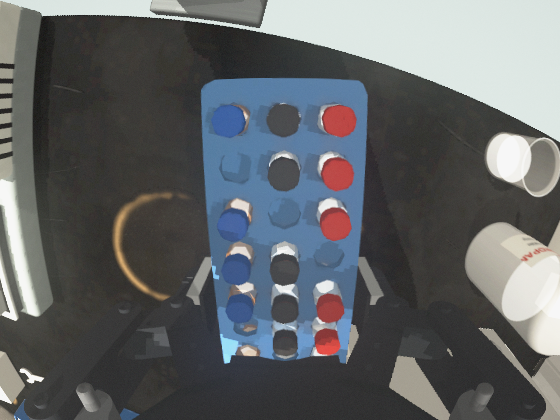

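```bash

python3 -m handwheel '[[[1,-1,0,-1.5,0],[1,-2,0,-1.5,0],[1,-2,0,-1.5,0],[1,-2,0,-1.5,0],[1,-2,0,-1.5,0],[1,-2,0,-1.5,0],[1,-2,0,-1.5,0],[1,-1.5,0,-0.5,0],[1,-0.5,0,0,0],[1,0,0,0,0]]]'
python3 - <<'E'
from h import *
s=arm.state();print(s['tool_pos'],s['wrist_force'],s['torque'],s['grip_width'])
wsnap('w5.png');save('top','t5.png')
E
```

```text
time_s: 5.4
tool_pos: [0.5143, 0.1826, 0.2106]
tcp_rot: [3.141, 0.0, 1.798]
wrist_force: [-0.3, 1.0, -3.2]
grip_width: 0.712
[0.51427169 0.18262282 0.21064057] [-0.34134592  0.98668102 -3.22029658] [ 0.01134153 -0.00670135  0.04556172] 0.7122234180132291
```

View pics/w5.png

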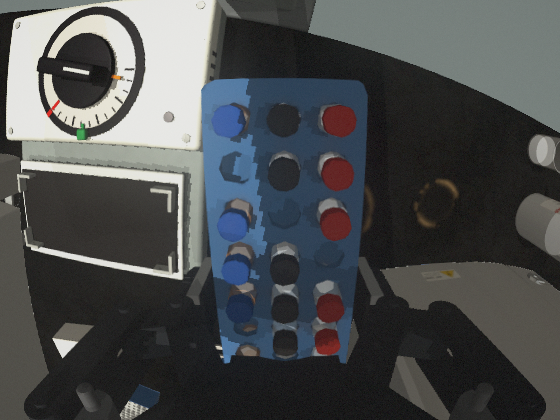

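View pics/t5.png

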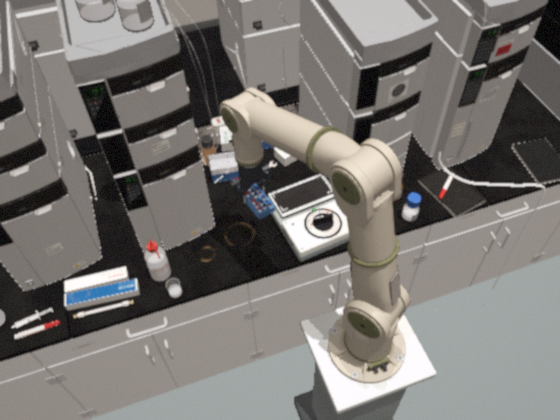

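Superb view: the wrist picture shows the whole platform (pixels 20–190, 160–280) and the dial (centre about 90,72) left of the held rack. I'll enlarge it for a fit.

```bash

python3 - <<'E'
from h import *
crop('w5.png',0,0,230,150,3.45,'w5k.png')
crop('w5.png',0,135,210,290,3.8,'w5p.png')
crop('t5.png',240,160,380,270,5.5,'t5c.png')
E
```

```text
(no output)
```

View pics/w5k.png

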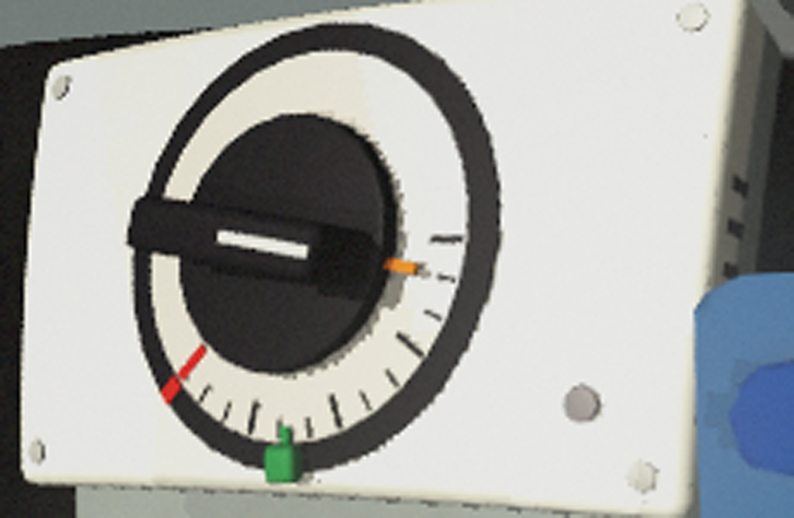

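View pics/w5p.png

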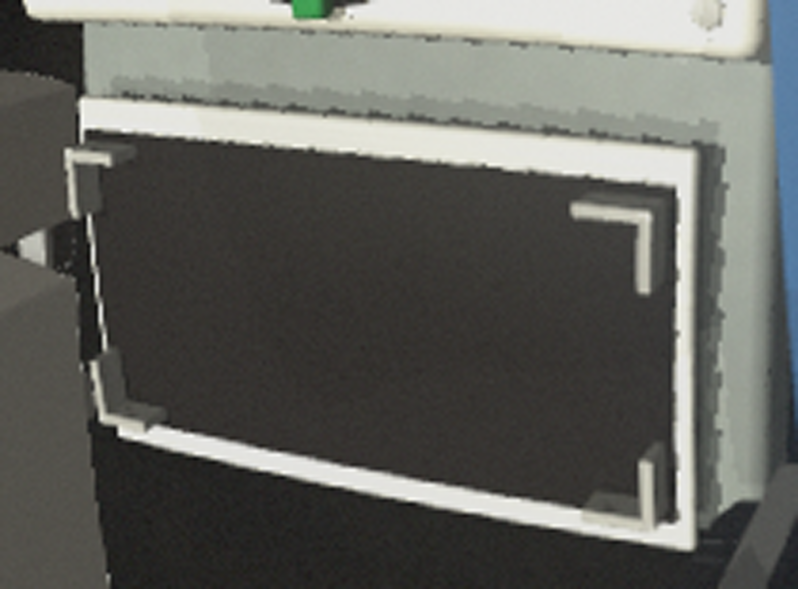

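View pics/t5c.png

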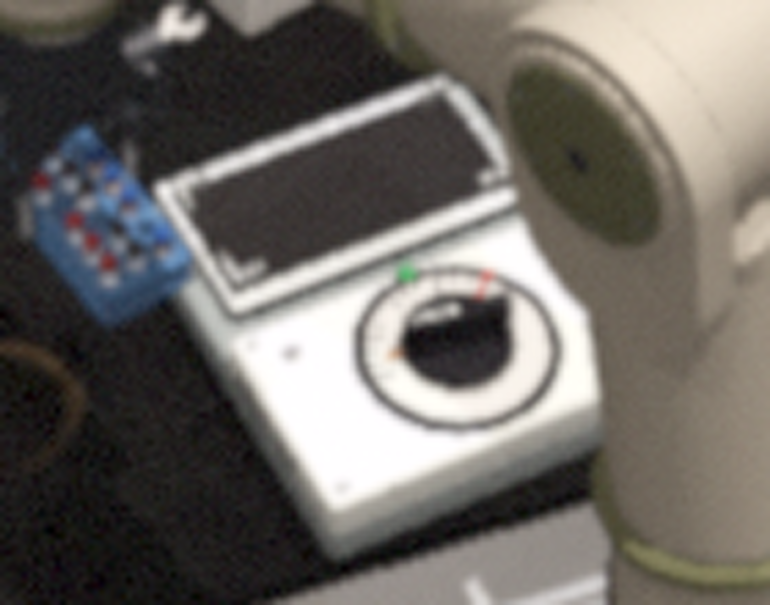

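```bash

python3 - <<'E'
from h import *
p,r=wpose('w5.png')
f=lambda u,v:(u/3.8,135+v/3.8)
pts={'FL':(646,211),'RL':(648,521),'FR':(71,157),'RR':(107,416)}
W={k:wray_at(f(*v),.074,p,r)[:2] for k,v in pts.items()}
print({k:np.round(v,4) for k,v in W.items()})
c=sum(W.values())/4
y=(W['FL']+W['RL']-W['FR']-W['RR'])/2; x=(W['RL']+W['RR']-W['FL']-W['FR'])/2
print('c',c,'len',np.hypot(*y),np.hypot(*x),'yaw',np.arctan2(-y[0],y[1]),np.arctan2(x[1],x[0]))
# top camera
g=lambda u,v:(240+u/5.5,160+v/5.5)
for n,uv,z in (('lipFL',(233,277),.074),('frameRL',(160,187),.062),('frameFL',(235,312),.062),('frameFR',(516,195),.062),('frameRR',(445,80),.062),('conFL',(332,515),.07),('conRL',(240,340),.07)):
    print(n,np.round(ray('top',g(*uv),z)[:2],4))
k=lambda u,v:(u/3.45,v/3.45)
for n,uv,z in (('conFR',(52,68),.07),('conRR',(25,484),.07),('conRL',(692,515),.07),('conFL',(742,2),.07),('rider',(283,447),.08),('orange',(402,267),.083),('red',(186,373),.07),('zero',(447,239),.07),('tick2',(0.0+285,432),.07)):
    print(n,np.round(wray_at(k(*uv),z,p,r)[:2],4))
E
```

```text
{'FL': array([0.5325, 0.077 ]), 'RL': array([0.6179, 0.0861]), 'FR': array([ 0.5564, -0.1183]), 'RR': array([ 0.6402, -0.1079])}
c [ 0.58675372 -0.01577499] len 0.19601155629522315 0.08516210241776266 yaw 0.11818105166440163 0.11518182617446253
lipFL [0.5342 0.0762]
frameRL [0.6312 0.0926]
frameFL [0.5161 0.0816]
frameFR [ 0.5427 -0.1234]
frameRR [ 0.6531 -0.1184]
conFL [0.3448 0.0812]
conRL [0.4881 0.0882]
conFR [ 0.3792 -0.1595]
conRR [ 0.5188 -0.1447]
conRL [0.4897 0.0988]
conFL [0.355  0.0822]
rider [ 0.4904 -0.0226]
orange [0.4375 0.0102]
red [ 0.475  -0.0708]
zero [0.4283 0.0154]
tick2 [ 0.4879 -0.0293]
```

```bash

python3 - <<'E'
from h import *
p,r=wpose('w5.png'); R=Rrpy(r)
crop('w5.png',190,70,380,370,1.9,'w5r.png')
for uv in ((204,90),(366,90),(285,80),(210,200),(362,200)):
    print(np.round((wray_at(uv,p[2]+.024,p,r)-p)@R*100,2))
P=[[sx*.031,sy*.088,-.024] for sx,sy in ((1,1),(1,-1),(-1,-1),(-1,1))]
q=wproj_at(np.array(P)@R.T+p,p,r); im=cv2.imread('pics/w5.png'); cv2.polylines(im,[q.round().astype(int)],True,(0,255,0),1); cv2.imwrite('pics/w5o.png',im[60:380,180:400].repeat(2,0).repeat(2,1)[:600])
plan(.5868,-.0158,.21,.116)
E
```

```text
[-3.06 -8.47 -2.41]
[ 2.84 -8.48 -2.41]
[-0.11 -8.75 -2.41]
[-3.   -4.29 -2.4 ]
[ 2.86 -4.3  -2.4 ]
cm tool dx -21.26 dy 2.58 dz -0.05 spin 1.686 rot [-3.14  -0.     1.802] t 5.5 q7 1.44
```

View pics/w5o.png

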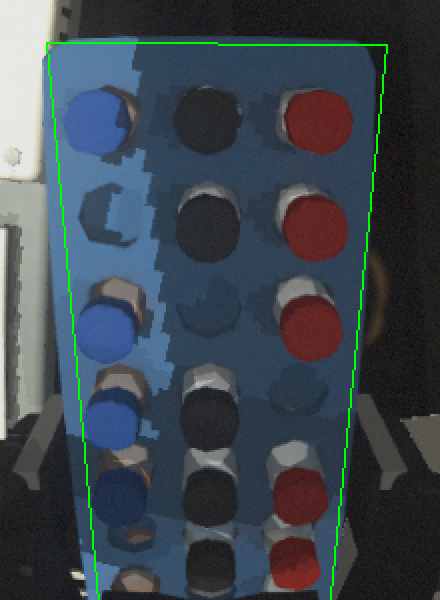

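```bash

python3 -m handwheel '[[[1,-1,0.2,0,0],[1,-2,0.4,0,0],[1,-2.5,0.5,0,0],[1,-2.5,0.5,0,0],[1,-2,0.5,0,0],[1,-1,0.2,0,0.04],[1,0,0,0,0.08],[1,0,0,0,0.1],[1,0,0,0,0.1],[1,0,0,0,0.1]]]'
python3 -m handwheel '[[[1,0,0,0,0.12],[1,0,0,0,0.12],[1,0,0,0,0.12],[1,0,0,0,0.12],[1,0,0,0,0.12],[1,0,0,0,0.12],[1,0,0,0,0.12],[1,0,0,0,0.12],[1,0,0,0,0.12],[1,0,0,0,0.08]]]'
python3 - <<'E'
from h import *
plan(.5868,-.0158,.15,.116)
wsnap('w6.png')
E
```

```text
time_s: 6.33
tool_pos: [0.5609, 0.0836, 0.2096]
tcp_rot: [-3.14, 0.0, 1.376]
wrist_force: [0.3, 0.4, -2.0]
grip_width: 0.71
time_s: 7.17
tool_pos: [0.5609, 0.0839, 0.2096]
tcp_rot: [-3.141, 0.001, 0.214]
wrist_force: [-0.6, -0.2, -3.2]
grip_width: 0.712
cm tool dx 0.41 dy 10.29 dz 5.96 spin 0.098 rot [-3.141e+00  1.000e-03  2.140e-01] t 7.17 q7 0.13
```

View pics/w6.png

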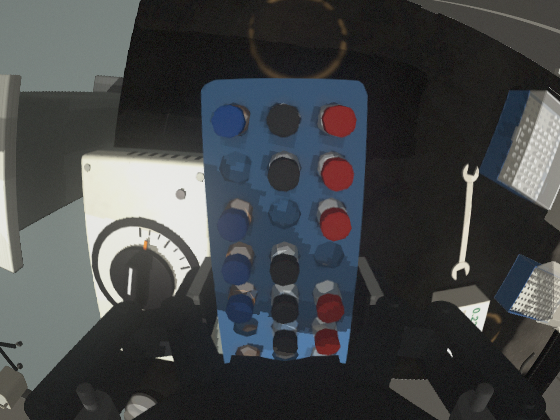

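```bash

python3 - <<'E'
from h import *
save('top','t6.png'); save('scene','s6.png')
crop('t6.png',230,40,430,260,2.7,'t6c.png')
E
```

```text
(no output)
```

View pics/t6c.png

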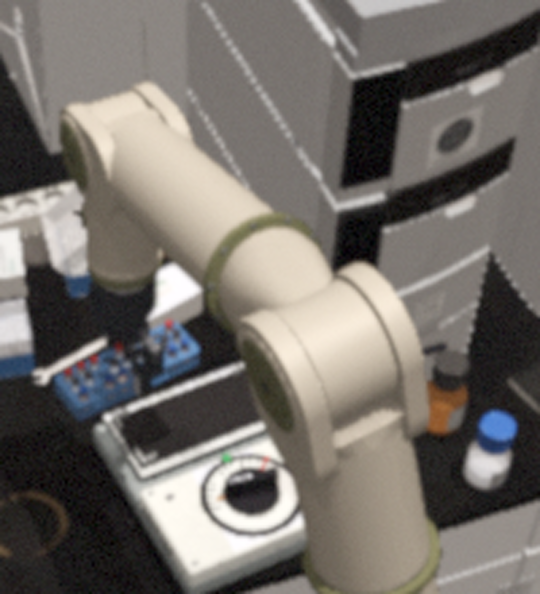

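View pics/s6.png

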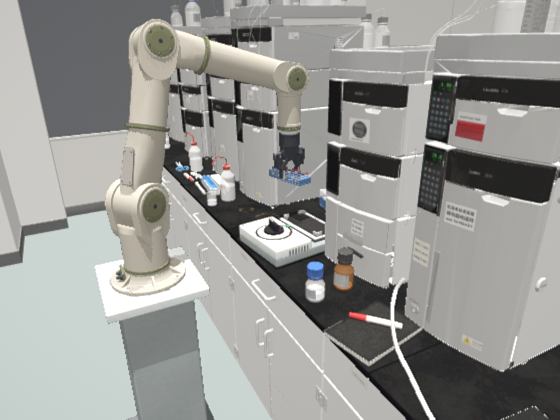

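```bash

python3 - <<'E'
from h import *
print(ray('scene',(326,258),0),ray('scene',(388,278),0), ray('scene',(328,240),0))
for y in (-.15,-.17,-.19,-.21):
  for x in (.52,.56,.6): print(x,y,proj('scene',[[x,y,0],[x,y,.6]]).round(0).tolist(), proj('top',[[x,y,0],[x,y,.6]]).round(0).tolist())
E
```

```text
[ 0.56175437 -0.17354727  0.        ] [ 0.65911003 -0.37501351  0.        ] [ 0.64449054 -0.06032461  0.        ]
0.52 -0.15 [[312.0, 258.0], [315.0, 74.0]] [[342.0, 209.0], [357.0, 74.0]]
0.56 -0.15 [[322.0, 255.0], [327.0, 73.0]] [[338.0, 201.0], [351.0, 66.0]]
0.6 -0.15 [[332.0, 253.0], [338.0, 72.0]] [[333.0, 193.0], [345.0, 58.0]]
0.52 -0.17 [[315.0, 260.0], [319.0, 74.0]] [[347.0, 207.0], [364.0, 73.0]]
0.56 -0.17 [[325.0, 258.0], [331.0, 73.0]] [[343.0, 199.0], [358.0, 64.0]]
0.6 -0.17 [[335.0, 255.0], [342.0, 73.0]] [[338.0, 192.0], [352.0, 56.0]]
0.52 -0.19 [[318.0, 263.0], [323.0, 74.0]] [[352.0, 206.0], [370.0, 71.0]]
0.56 -0.19 [[328.0, 260.0], [334.0, 74.0]] [[347.0, 198.0], [364.0, 63.0]]
0.6 -0.19 [[338.0, 257.0], [346.0, 73.0]] [[343.0, 190.0], [358.0, 55.0]]
0.52 -0.21 [[321.0, 266.0], [326.0, 75.0]] [[357.0, 204.0], [377.0, 69.0]]
0.56 -0.21 [[332.0, 263.0], [339.0, 74.0]] [[352.0, 197.0], [370.0, 61.0]]
0.6 -0.21 [[341.0, 260.0], [350.0, 73.0]] [[348.0, 189.0], [364.0, 53.0]]
```

```bash

python3 -m handwheel '[[[1,0,0,0,0.05],[1,0,0,0,0.048],[1,0.2,1,0.5,0],[1,0.3,2,1,0],[1,0.3,2.2,1,0],[1,0.3,2.2,1,0],[1,0.2,1.8,1,0],[1,0.1,1,0.5,0],[1,0,0,0,0],[1,0,0,0,0]]]'
python3 - <<'E'
from h import *
plan(.5868,-.0158,.062,.116)
wsnap('w7.png'); save('top','t7.png'); save('scene','s7.png')
crop('s7.png',200,130,360,290,3.7,'s7c.png')
crop('t7.png',230,120,400,270,4,'t7c.png')
E
```

```text
time_s: 8.15
tool_pos: [0.5876, -0.0171, 0.16]
tcp_rot: [-3.141, 0.001, 0.123]
wrist_force: [0.5, -0.2, -1.4]
grip_width: 0.71
cm tool dx -0.06 dy -0.14 dz 9.80 spin 0.007 rot [-3.141e+00  1.000e-03  1.230e-01] t 8.15 q7 0.26
```

View pics/w7.png

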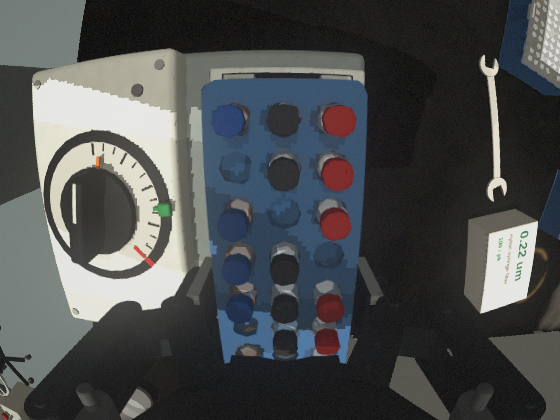

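View pics/s7c.png

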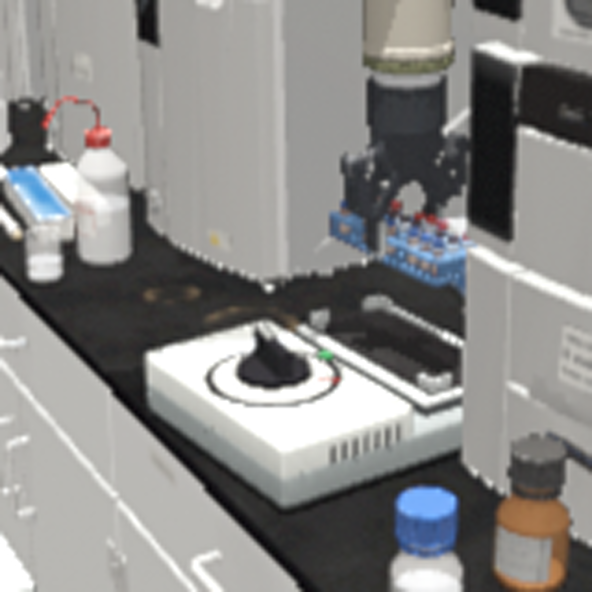

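View pics/t7c.png

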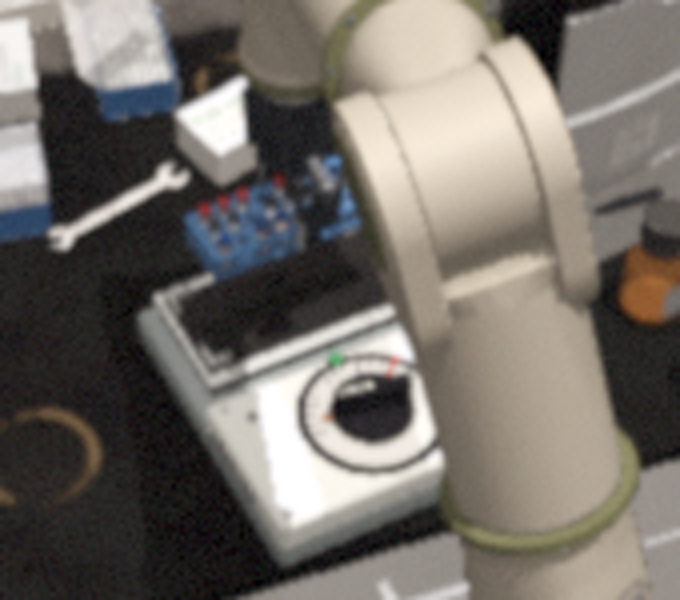

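```bash

python3 -m handwheel '[[[1,0,-0.1,0.5,0.007],[1,0,0,1,0],[1,0,0,1.4,0],[1,0,0,1.4,0],[1,0,0,1.4,0],[1,0,0,1,0],[1,0,0,0.6,0],[1,0,0,0.3,0],[1,0,0,0,0],[1,0,0,0,0]]]'
python3 - <<'E'
from h import *
plan(.5868,-.0158,.062,.116)
wsnap('w8.png'); save('top','t8.png'); save('scene','s8.png')
crop('s8.png',260,160,360,260,6,'s8c.png')
crop('t8.png',230,140,380,260,5,'t8c.png')
E
```

```text
time_s: 9.13
tool_pos: [0.5879, -0.0161, 0.0847]
tcp_rot: [3.141, -0.001, 0.116]
wrist_force: [-0.4, -0.5, -2.7]
grip_width: 0.711
cm tool dx -0.11 dy -0.04 dz 2.27 spin 0.000 rot [ 3.141e+00 -1.000e-03  1.160e-01] t 9.13 q7 0.29
```

View pics/w8.png

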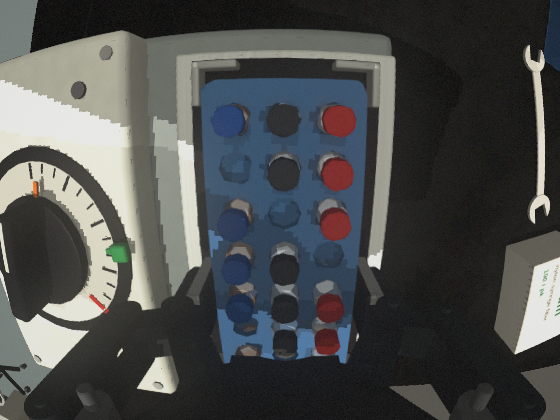

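View pics/s8c.png

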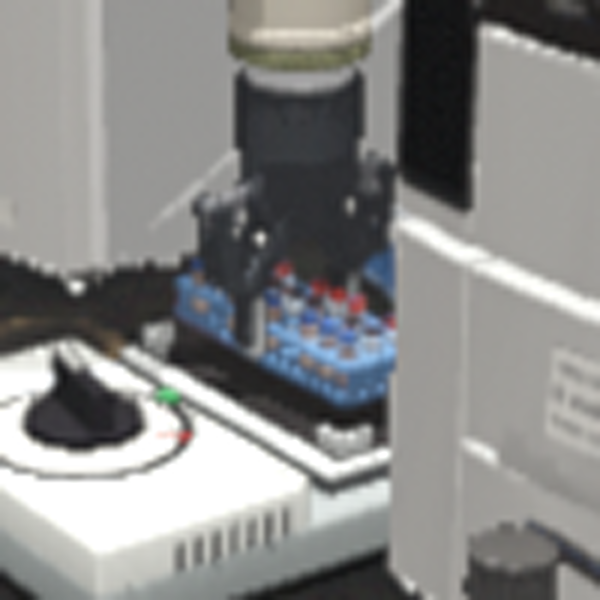

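View pics/t8c.png

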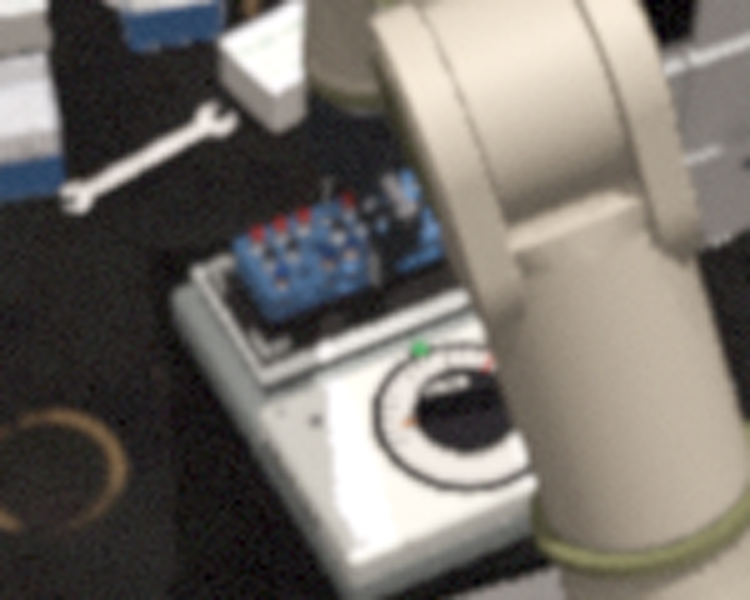

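```bash

python3 - <<'E'
from h import *
crop('w8.png',170,40,410,120,3.3,'w8c.png')
E
```

```text
(no output)
```

View pics/w8c.png

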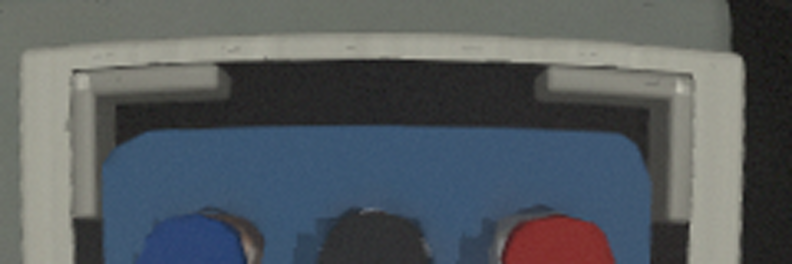

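```bash

python3 - <<'E'
from h import *
p,r=wpose('w8.png'); R=Rrpy(r)
for uv,z in (((197.3,90),.074),((373.6,90),.074),((220,63.5),.074),((355,63.5),.074),((201.5,90),p[2]+.024),((367,90),p[2]+.024),((285,78.5),p[2]+.024)):
    print(np.round((wray_at(uv,z,p,r)-p)@R*100,2))
E
```

```text
[-4.15 -8.54  1.07]
[ 4.18 -8.55  1.07]
[-3.04 -9.75  1.07]
[ 3.26 -9.77  1.07]
[-3.06 -8.29 -2.4 ]
[ 2.97 -8.29 -2.4 ]
[-0.02 -8.62 -2.4 ]
```

```bash

python3 -m handwheel '[[[1,-0.05,0,0.2,0],[1,0,0,0.4,0],[1,0,0,0.4,0],[1,0,0,0.4,0],[1,0,0,0.3,0],[1,0,0,0.15,0],[1,0,0,0.1,0],[1,0,0,0.05,0],[1,0,0,0,0],[1,0,0,0,0]]]'
python3 -m handwheel '[[[1,0,0,0.04,0],[1,0,0,0.04,0],[1,0,0,0.04,0],[1,0,0,0.04,0],[1,0,0,0.04,0],[1,0,0,0,0],[1,0,0,0,0],[1,0,0,0,0],[1,0,0,0,0],[1,0,0,0,0]]]'
```

```text
time_s: 10.12
tool_pos: [0.5872, -0.0161, 0.0644]
tcp_rot: [3.142, -0.0, 0.116]
wrist_force: [-0.1, 0.1, -2.8]
grip_width: 0.708
time_s: 10.95
tool_pos: [0.5871, -0.0161, 0.0623]
tcp_rot: [3.142, 0.0, 0.116]
wrist_force: [0.2, 0.2, -2.4]
grip_width: 0.712
```

```bash

python3 -m handwheel '[[[1,0,0,0.02,0],[1,0,0,0.02,0],[1,0,0,0.02,0],[1,0,0,0.0,0],[1,0,0,0,0],[1,0,0,0,0],[1,0,0,0,0],[1,0,0,0,0],[1,0,0,0,0],[1,0,0,0,0]]]'
```

```text
time_s: 11.78
tool_pos: [0.5871, -0.0161, 0.062]
tcp_rot: [-3.141, -0.0, 0.116]
wrist_force: [-4.1, 0.5, 5.1]
grip_width: 0.713
```

```bash

python3 -m handwheel '[[[-0.5,0,0,0,0],[-0.6,0,0,0,0],[-0.8,0,0,0,0],[-1,0,0,0,0],[-1,0,0,0,0],[-1,0,0,0,0],[-1,0,0,-0.5,0],[-1,0,0,-1,0],[-1,0,0,-1.5,0],[-1,0,0,-2,0]]]'
python3 - <<'E'
from h import *
wsnap('w9.png')
E
```

```text
time_s: 12.62
tool_pos: [0.5864, -0.0162, 0.112]
tcp_rot: [3.141, 0.002, 0.116]
wrist_force: [1.3, 0.7, 0.5]
grip_width: 0.997
```

View pics/w9.png

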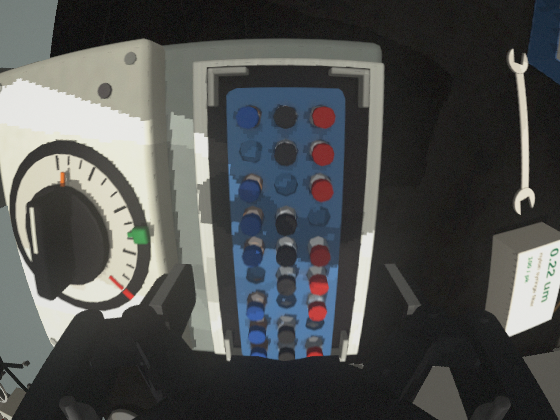

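```bash

python3 -m handwheel '[[[-1,0,0,-2,0],[-1,0,0,-3,0],[-1,0,0,-3,0],[-1,-2,0,-2,0],[-1,-3,0,-1,0],[-1,-3,0,0,0],[-1,-3,0,0,0],[-1,-2,0,0,0],[-1,-1,0,0,0],[-1,0,0,0,0]]]'
python3 - <<'E'
from h import *
plan(.433,-.037,.21,.116)
wsnap('w10.png')
crop('w10.png',150,60,430,270,2.85,'w10c.png')
E
```

```text
time_s: 13.5
tool_pos: [0.4466, -0.0329, 0.2229]
tcp_rot: [-3.14, -0.002, 0.115]
wrist_force: [1.0, 0.0, 1.1]
grip_width: 1.0
cm tool dx -1.40 dy 0.25 dz 1.29 spin -0.001 rot [-3.14e+00 -2.00e-03  1.15e-01] t 13.5 q7 0.12
```

View pics/w10.png

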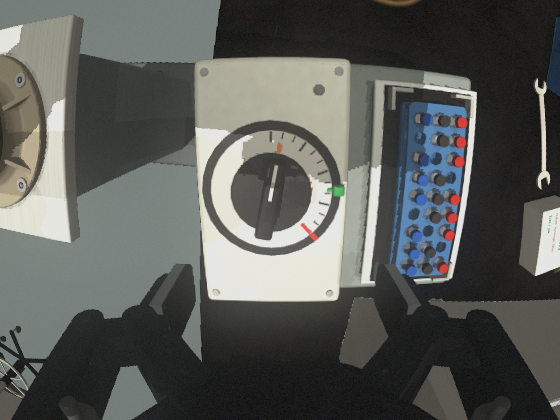

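View pics/w10c.png

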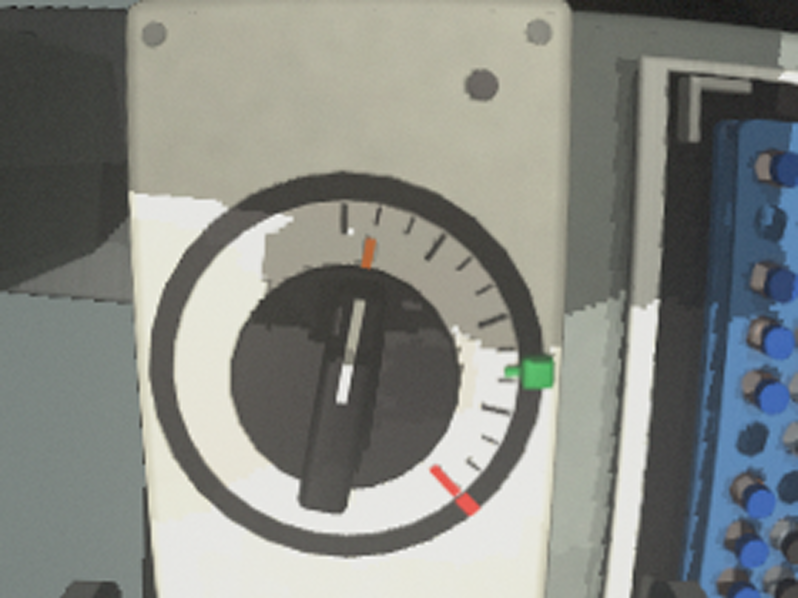

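```bash
cat > dial.py <<'E'
from h import *
from scipy.optimize import least_squares
p,r=wpose('w10.png')
f=lambda u,v:(150+u/2.85,60+v/2.85)
L={0:((345,205),(347,233)),.6:((443,236),(428,259)),1.2:((508,317),(478,326)),1.8:((508,412),(483,406)),2.4:((470,502),(433,466))}
small={.2:(378,215),.4:(409,225),.8:(464,264),1.0:(485,289),1.4:(505,349),2.0:(489,440),2.2:(474,463)}
Z=.0705
W={a:[wray_at(f(*q),Z,p,r)[:2] for q in v] for a,v in L.items()}
ws={a:wray_at(f(*q),Z,p,r)[:2] for a,q in small.items()}
def res(x):
    c=x[:2];e=[]
    allp=[(a,q) for a,v in W.items() for q in v]+list(ws.items())
    for a,q in allp:
        th=x[2]+np.pi/2-a; n=np.array([-np.sin(th),np.cos(th)]); e.append((q-c)@n)
    return np.array(e)*1000
s=least_squares(res,[.433,-.037,.116]); print('axis',s.x, 'res mm',np.round(s.fun,1))
c,yaw=s.x[:2],s.x[2]
for a,v in W.items(): print(a,[round(float(np.hypot(*(q-c))),4) for q in v])
def ang(uv,z,y=yaw):
    q=wray_at(f(*uv),z,p,r)[:2]-c; return y+np.pi/2-np.arctan2(q[1],q[0]),np.hypot(*q)
print('rider', ang((538,374),.08),ang((513,372),.075),'at yaw .116',ang((538,374),.08,.116))
print('orange',ang((370,240),.083),ang((366,265),.083))
print('white line',ang((360,300),.111),ang((343,403),.111))
print('bar end',ang((324,512),.111))
o=np.array([.5868-.082*np.cos(.116),-.0158-.082*np.sin(.116)]);d=c-o
print('axis in shaker',d@[np.cos(.116),np.sin(.116)],d@[-np.sin(.116),np.cos(.116)])
# rim outer circle
E
python3 dial.py
```

```text
axis [ 0.43491155 -0.03580532  0.12087519] res mm [-0.1 -0.7  0.3  0.  -0.7  0.1 -0.   0.1  0.3 -0.2  0.2  0.6  0.1  0.1
  0.1 -0.6  0.3]
0 [0.0562, 0.0472]
0.6 [0.0556, 0.0468]
1.2 [0.0562, 0.046]
1.8 [0.055, 0.0463]
2.4 [0.0611, 0.0426]
rider (np.float64(1.522126963306784), np.float64(0.06163247751067502)) (np.float64(1.5266201647991775), np.float64(0.054184026301903276)) at yaw .116 (np.float64(1.5172517708756044), np.float64(0.06163247751067502))
orange (np.float64(0.17392475960631715), np.float64(0.04689726571995562)) (np.float64(0.17566856035468792), np.float64(0.03907206716777789))
white line (np.float64(0.1699748589831651), np.float64(0.03286956986718633)) (np.float64(0.1308309056893091), np.float64(0.0026374144689021092))
bar end (np.float64(3.3315976811889105), np.float64(0.03169418695669941))
axis in shaker -0.0711831085505657 -0.0022912980387163424
```

```bash
python3 - <<'E'
from h import *
plan(.4349,-.0358,.087,-.055)
E
```

```text
cm tool dx -1.33 dy 0.18 dz 13.59 spin 0.171 rot [-3.14e+00 -2.00e-03  1.16e-01] t 13.55 q7 0.12
```

```bash

python3 -m handwheel '[[[-1,-0.6,0.1,0,0],[-1,-0.6,0.1,0,0],[-1,-0.1,0,0.5,0.06],[-1,0,0,1,0.06],[-1,0,0,1.5,0.05],[-1,0,0,2,0],[-1,0,0,1.6,0],[-1,0,0,1,0],[-1,0,0,0.4,0],[-1,0,0,0,0]]]'
python3 - <<'E'
from h import *
plan(.4349,-.0358,.087,-.055)
wsnap('w11.png')
E
```

```text
time_s: 14.38
tool_pos: [0.435, -0.036, 0.1411]
tcp_rot: [3.141, 0.002, -0.054]
wrist_force: [-0.9, 0.7, -0.1]
grip_width: 1.0
cm tool dx -0.01 dy -0.02 dz 5.41 spin 0.001 rot [ 3.141e+00  2.000e-03 -5.400e-02] t 14.38 q7 -0.02
```

View pics/w11.png

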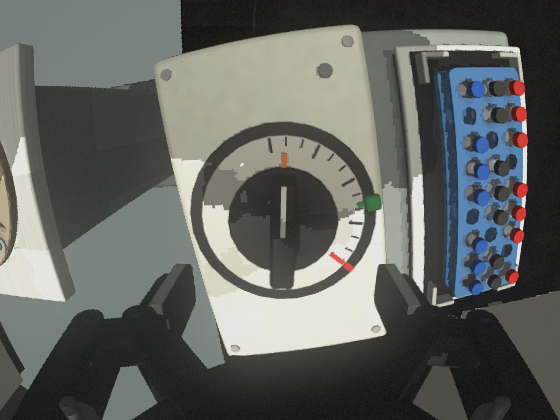

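```bash

python3 -m handwheel '[[[-1,0,0,0.5,0],[-1,0,0,1,0],[-1,0,0,1.2,0],[-1,0,0,1.1,0],[-1,0,0,0.8,0],[-1,0,0,0.5,0],[-1,0,0,0.3,0],[-1,0,0,0,0],[-1,0,0,0,0],[-0.3,0,0,0,0]]]' 30
python3 -m handwheel '[[[0.3,0,0,0,0],[0.5,0,0,0,0],[0.6,0,0,0,0],[0.65,0,0,0,0],[0.7,0,0,0,0],[0.8,0,0,0,0],[1,0,0,0,0],[1,0,0,0,0],[1,0,0,0,0],[1,0,0,0,0]]]' 50
python3 - <<'E'
from h import *
plan(.4349,-.0358,.087,-.055)
wsnap('w12.png')
E
```

```text
time_s: 15.27
tool_pos: [0.4358, -0.0358, 0.0881]
tcp_rot: [-3.141, -0.001, -0.054]
wrist_force: [0.4, -0.5, -0.3]
grip_width: 0.886
time_s: 16.1
tool_pos: [0.4339, -0.0358, 0.0878]
tcp_rot: [-3.141, 0.003, -0.054]
wrist_force: [-10.1, -0.3, 12.9]
grip_width: 0.166
cm tool dx 0.10 dy -0.01 dz 0.08 spin 0.001 rot [-3.141e+00  3.000e-03 -5.400e-02] t 16.1 q7 0.03
```

View pics/w12.png

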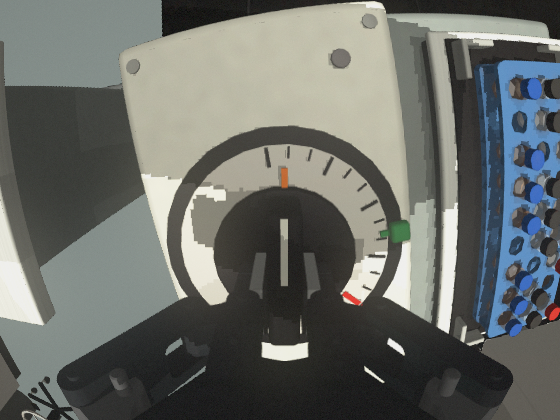

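```bash

python3 -m handwheel '[[[1,-0.1,0,-0.05,0],[1,-0.05,0,-0.05,0],[1,0,0,0,0],[1,0,0,0,0],[1,0,0,0,0.02],[1,0,0,0,0.04],[1,0,0,0,0.06],[1,0,0,0,0.08],[1,0,0,0,0.08],[1,0,0,0,0.08]]]'
python3 - <<'E'
from h import *
plan(.4349,-.0358,.087,-2.4); s=arm.state(); print(s['tool_pos'],s['wrist_force'],s['torque'])
E
```

```text
time_s: 16.98
tool_pos: [0.4328, -0.0356, 0.088]
tcp_rot: [3.14, 0.002, -0.419]
wrist_force: [0.2, 0.4, -11.0]
grip_width: 0.164
cm tool dx 0.19 dy -0.07 dz 0.10 spin 1.981 rot [ 3.14e+00  2.00e-03 -4.19e-01] t 16.98 q7 -0.33
[ 0.43284783 -0.03562981  0.08804217] [  0.17747137   0.41484596 -10.95632422] [ 0.02579472 -0.20819595  0.12394104]
```

```bash

python3 -m handwheel '[[[1,0,0,0.03,0.1],[1,0,0,0,0.1],[1,0,0,0,0.1],[1,0,0,0,0.1],[1,0,0,0,0.1],[1,0,0,0,0.1],[1,0,0,0,0.1],[1,0,0,0,0.1],[1,0,0,0,0.1],[1,0,0,0,0.1]]]'
python3 - <<'E'
from h import *
plan(.4349,-.0358,.087,-2.43); s=arm.state(); print(s['tool_pos'],s['wrist_force'],s['torque'])
wsnap('w13.png')
E
```

```text
time_s: 17.82
tool_pos: [0.4314, -0.0338, 0.088]
tcp_rot: [3.137, 0.003, -1.418]
wrist_force: [-9.4, 8.1, 3.1]
grip_width: 0.163
cm tool dx 0.25 dy -0.31 dz 0.10 spin 1.012 rot [ 3.137e+00  3.000e-03 -1.418e+00] t 17.82 q7 -1.32
[ 0.43143722 -0.0338146   0.08795333] [-9.36682189  8.12024402  3.07716573] [1.51813969 1.7777869  0.12100892]
```

View pics/w13.png

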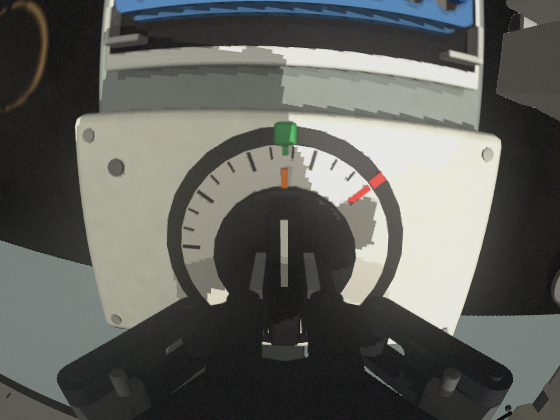

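```bash

python3 -m handwheel '[[[1,-0.1,0.08,0,0.08],[1,0,0,0,0.1],[1,0,0,0,0.1],[1,0,0,0,0.1],[1,0,0,0,0.1],[1,0,0,0,0.12],[1,0,0,0,0.12],[1,0,0,0,0.12],[1,0,0,0,0.11],[1,0,0,0,0.06]]]'
python3 - <<'E'
from h import *
plan(.4349,-.0358,.087,-1.417); s=arm.state(); print(s['tool_pos'],s['wrist_force'],s['torque'])
wsnap('w14.png')
E
```

```text
time_s: 18.7
tool_pos: [0.4321, -0.0315, 0.088]
tcp_rot: [3.138, 0.001, -2.428]
wrist_force: [0.5, 12.1, -8.2]
grip_width: 0.166
cm tool dx 0.07 dy -0.51 dz 0.10 spin -1.011 rot [ 3.138e+00  1.000e-03 -2.428e+00] t 18.7 q7 -2.32
[ 0.43212582 -0.03150536  0.0880249 ] [ 0.51126108 12.0856172  -8.2386018 ] [ 2.50067333 -0.23499191  0.08269227]
```

View pics/w14.png

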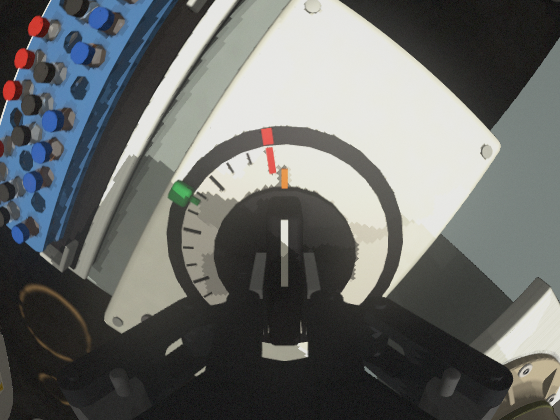

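```bash

python3 -m handwheel '[[[1,0,0,0,-0.06],[1,0,0,0,-0.1],[1,0,0,0,-0.12],[1,0,0,0,-0.12],[1,0,0,0,-0.12],[1,0,0,0,-0.12],[1,0,0,0,-0.12],[1,0,0,0,-0.12],[1,0,0,0,-0.1],[1,0,0,0,-0.03]]]'
python3 - <<'E'
from h import *
plan(.4349,-.0358,.087,-1.417); s=arm.state(); print(s['tool_pos'],s['wrist_force'],s['torque'])
wsnap('w15.png')
crop('w15.png',180,110,390,300,3,'w15c.png')
E
```

```text
time_s: 19.58
tool_pos: [0.4314, -0.0338, 0.088]
tcp_rot: [3.138, 0.002, -1.408]
wrist_force: [-4.7, 3.2, -3.4]
grip_width: 0.161
cm tool dx 0.26 dy -0.31 dz 0.10 spin 0.009 rot [ 3.138e+00  2.000e-03 -1.408e+00] t 19.58 q7 -1.31
[ 0.4313831  -0.0337579   0.08800274] [-4.73109088  3.22567048 -3.40441913] [ 0.69236467  0.72361829 -0.05721524]
```

View pics/w15c.png

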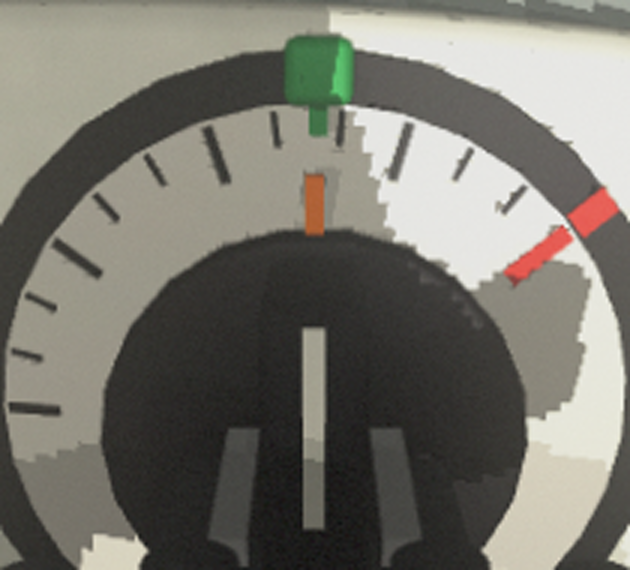

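```bash
cat > dial2.py <<'E'
from h import *
from scipy.optimize import least_squares
import sys
def solve(name,f,ticks,rid,tab,ptr,Z=.0705,Zr=.08,Zt=.0755,Zp=.084):
    p,r=wpose(name)
    W=[(a,wray_at(f(*q),Z,p,r)[:2]) for a,q in ticks]
    def res(x):
        e=[]
        for a,q in W:
            th=x[2]+np.pi/2-a; e.append((q-x[:2])@[-np.sin(th),np.cos(th)])
        return np.array(e)*1000
    s=least_squares(res,[.4349,-.0358,.12]); print('axis',np.round(s.x,4),'res',np.round(s.fun,1))
    def ang(uv,z):
        q=wray_at(f(*uv),z,p,r)[:2]-s.x[:2]; return round(float((s.x[2]+np.pi/2-np.arctan2(q[1],q[0]))),4),round(float(np.hypot(*q)),4)
    print('rider',[ang(q,Zr) for q in rid],'tab',[ang(q,Zt) for q in tab],'pointer',[ang(q,Zp) for q in ptr])
E
python3 - <<'E'
from dial2 import *
f=lambda u,v:(180+u/3,110+v/3)
t=[(0,(34,408)),(.2,(27,355)),(.4,(41,301)),(.6,(77,258)),(.8,(106,207)),(1.0,(155,169)),(1.2,(217,154)),(1.4,(277,129)),(1.6,(341,128)),(1.8,(401,151)),(2.0,(463,163)),(2.2,(514,198)),(2.4,(540,255)),(2.4,(592,212))]
solve('w15.png',f,t,[(320,62)],[(318,122)],[(314.5,177),(314.5,205),(314.5,233)])
E
```

```text
axis [ 0.4326 -0.0352  0.1134] res [-0.1  0.1 -0.1  0.   0.1  0.  -0.  -0.2 -0.   0.   0.1  0.1 -0.2  0.1]
rider [(1.5321, 0.065)] tab [(1.5289, 0.0551)] pointer [(1.5185, 0.0477), (1.5183, 0.0434), (1.518, 0.0389)]
```

```bash

python3 -m handwheel '[[[1,0,0,0,0.012],[1,-0.05,0.04,0,0],[1,0,0,0,0],[1,0,0,0,0],[1,0,0,0,0],[0.6,0,0,0,0],[0.3,0,0,0,0],[0,0,0,0,0],[-0.5,0,0,0,0],[-1,0,0,0,0]]]'
python3 -m handwheel '[[[-1,0,0,0,0],[-1,0,0,0,0],[-1,0,0,0,0],[-1,0,0,-0.5,0],[-1,0,0,-1,0],[-1,0,0,-2,0],[-1,0,0,-2,0],[-1,0,0,-1,0],[-1,0,0,-0.3,0],[-1,0,0,0,0]]]'
python3 - <<'E'
from h import *
wsnap('w16.png')
crop('w16.png',180,80,390,270,3,'w16c.png')
E
```

```text
time_s: 20.47
tool_pos: [0.433, -0.0347, 0.0888]
tcp_rot: [-3.141, -0.0, -1.426]
wrist_force: [-0.4, 0.6, -0.7]
grip_width: 0.765
time_s: 21.3
tool_pos: [0.4331, -0.0343, 0.1572]
tcp_rot: [-3.14, 0.001, -1.426]
wrist_force: [0.7, 0.6, -0.3]
grip_width: 1.004
```

View pics/w16.png

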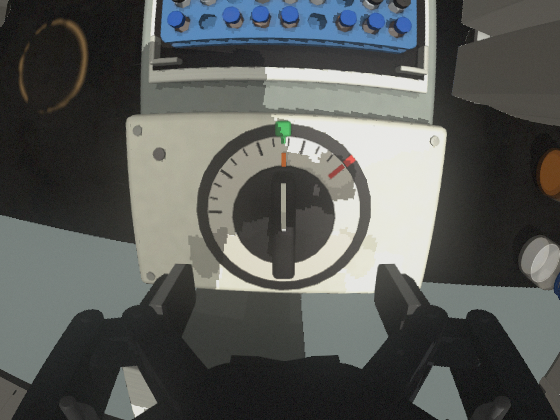

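View pics/w16c.png

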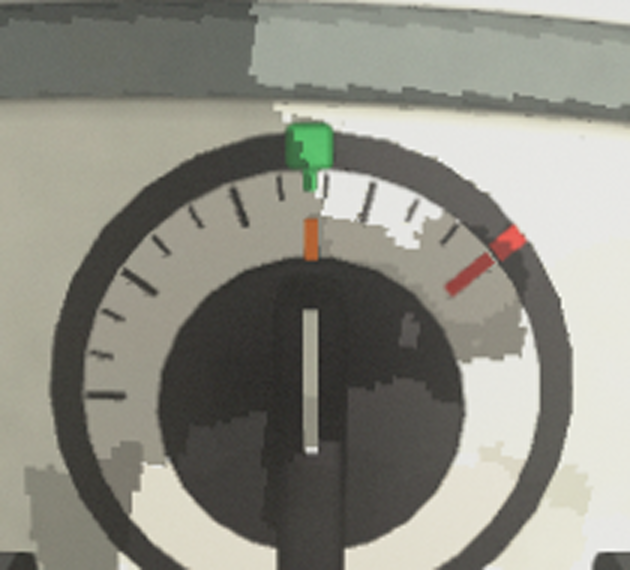

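```bash

python3 - <<'E'
from dial2 import *
f=lambda u,v:(180+u/3,80+v/3)
t=[(0,(105,396)),(.2,(101,354)),(.4,(114,314)),(.6,(141,282)),(.8,(161,245)),(1.0,(196,216)),(1.2,(239,207)),(1.4,(281,188)),(1.6,(326,186)),(1.8,(369,202)),(2.0,(412,210)),(2.2,(449,234)),(2.4,(470,275)),(2.4,(508,244))]
solve('w16.png',f,t,[(309.5,142)],[(310,182)],[(311.5,220),(311.5,240),(311.5,258)])
E
```

```text
axis [ 0.4327 -0.0352  0.1089] res [ 0.2 -0.  -0.2 -0.2  0.1 -0.2  0.2 -0.1  0.  -0.1  0.2  0.3 -0.2 -0.2]
rider [(1.5288, 0.0643)] tab [(1.5295, 0.0549)] pointer [(1.5363, 0.0471), (1.5365, 0.0426), (1.5367, 0.0385)]
```

```bash

python3 -m handwheel '[[[-1,0,0,-0.5,0],[-1,0,0,-1.5,0],[-1,0,0,-2,0],[-1,0,0,-2,0],[-1,0,-1,-2,0],[-1,0,-1.5,-1,0],[-1,0,-1.5,-0.5,0],[-1,0,-1.0,0,0],[-1,0,0,0,0],[-1,0,0,0,0]]]'
python3 - <<'E'
from h import *
for n,f in (('w16.png',lambda H:None),):
    im=cv2.imread('pics/'+n); H=cv2.cvtColor(im,cv2.COLOR_BGR2HSV)
    g=cv2.inRange(H,(45,90,60),(85,255,255)); g[:,:270]=0; g[:,300:]=0; g[150:]=0
    o=cv2.inRange(H,(5,120,100),(18,255,255)); o[:,:270]=0;o[:,300:]=0;o[180:]=0
    for m in (g,o):
        y,x=np.nonzero(m); print(n,x.mean(),y.mean(),len(x))
wsnap('w17.png'); save('scene','s17.png'); save('top','t17.png')
crop('s17.png',190,150,370,290,4.2,'s17c.png')
E
```

```text
time_s: 22.18
tool_pos: [0.4815, -0.0274, 0.2504]
tcp_rot: [3.139, -0.001, -1.426]
wrist_force: [0.0, -0.2, -0.8]
grip_width: 0.999
w16.png 282.8991935483871 129.41532258064515 248
w16.png 283.3728813559322 159.72881355932202 59
```

View pics/w17.png

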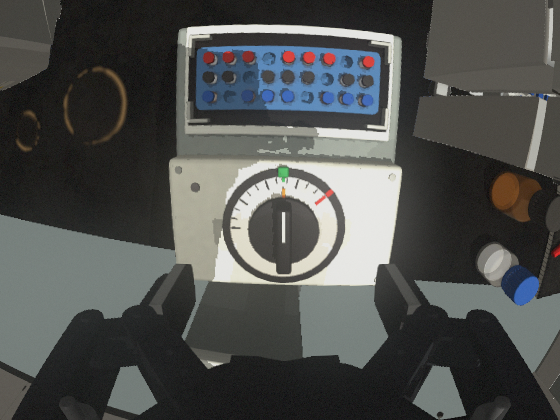

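View pics/s17c.png

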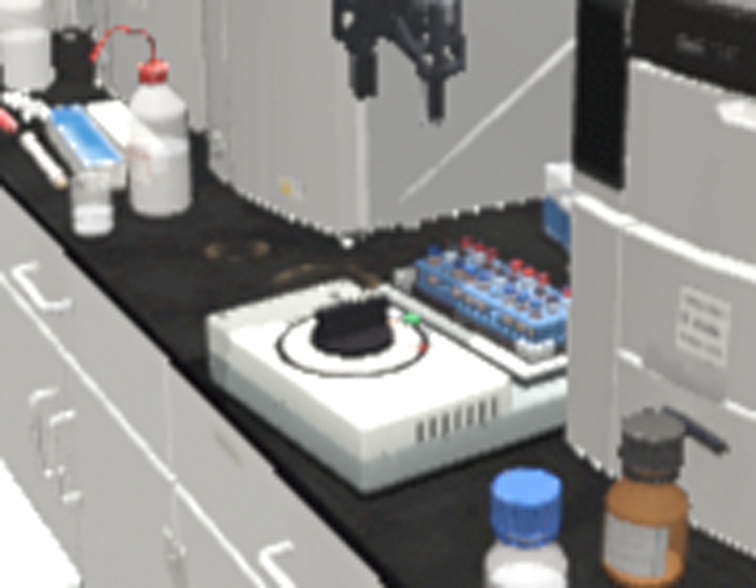

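View pics/t17.png

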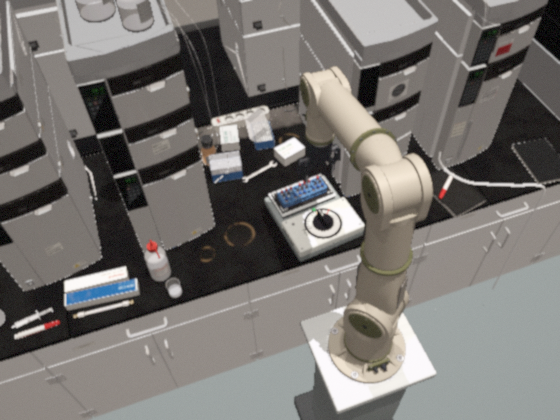

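```bash

python3 - <<'E'
from h import *
s=arm.state(); print(s['time_s'],s['wrist_force'],s['dq'].round(3)); print(arm.hand_in())
E
```

```text
22.3333 [-0.6434761   0.85600995  0.1067295 ] [-0.001 -0.006  0.    -0.003 -0.002  0.001  0.002]
the job is handed in; nothing more can be done
None
```

The rack is on the shaker's rear platform and released, and the timer is set to the green rider. I handed the job in at 22.3 s, with the arm clear of everything.

- **Rack:** I lowered it in sub-millimetre steps until contact, at about 5 N on the wrist, then opened the fingers. The last pictures show it flat inside all four corner lips.
- **Timer:** I wound the knob from about 0.17 rad to about 2.54 rad, with the pointer clearly past the red mark in the picture, then turned it back down. It came to about 0.012 rad below the rider, so I nudged it up by that much before letting go.
- **Final setting:** After release the pointer measured about 1.536 rad against 1.529 rad for the rider, a gap of 0.007 rad that is around the measuring error.
- **Rider and bystanders:** The rider read 1.522–1.527 rad before turning and 1.529 rad after, so it did not move within that error. The bottles and beaker look untouched in the last pictures.
- **Forces:** The highest wrist force I read was about 16 N, while gripping the knob. I only read it between moves.
- **Disagreement:** My first estimate of the knob's axis was about 2 mm off in x, which caused those side forces. I shifted the tool to relieve them.

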